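Fit a brush jar's nested lids and take off only the dust cap

TASK

Get the blue brush jar ready for use: pick up its lid set, the orange brush lid with the white dust cap nested on it, as one piece by the orange ribbed band, lower it (no dropping) onto the jar until the brush lid sits fully home in the mouth, and let go. Then take hold of the cap and lift it alone, level and straight up, until it hangs well clear of the jar, about 10 cm above the brush lid, with the brush lid left seated and untouched; finish while still holding the cap there. Do not shift the jar or disturb the other things on the bench.

Things in the scene. Friction and masses are not known exactly. Their poses are not given: they have to be found in the camera images.
- jar_rim (a point): Centre of the mouth of the open blue jar, at rim height, 88 mm above the bench; z up. Round jar, 0.4 to 0.7 kg, loose on the bench: body 76 mm diameter up to 56 mm, shoulder from 56 to 66 mm, then a straight neck of 56 mm outer diameter (2 mm less than the lid's band); bore 48 mm. With the brush lid fully home its band's underside rests on the rim, lid_band 10 mm above this point.
- lid_band (a point): Orange brush lid (the inner lid), about 90 g: centre of its ribbed band, on its axis, z up. Band, where it is held: 58 mm diameter, 20 mm tall. Below the band a plug 10 mm deep, 44 mm diameter, its lower half tapering to 36 mm; it first stands on this plug on the bench, so this point is 20 mm up. Above the band a neck, 43 mm diameter, 8 mm tall, with brush holes, hidden under the cap.
- cap_knob (a point): White dust cap (the outer lid), about 60 g: centre of its black knob, 18 mm diameter, 18 mm tall; z up. Shell 52 mm diameter, 12 mm tall, its flat top 9 mm below this point. Its skirt goes loosely (2 mm all round) over the brush lid's neck and rests on the band, held by weight only: lifting the cap does not carry the brush lid. Nested, this point is 31 mm above lid_band.
- glue: White glue bottle with a red top, 48 mm diameter, 130 mm tall, standing beyond the work; origin at the centre of its foot. To be left alone.
- tape: Yellow roll of tape lying flat, 84 mm diameter, 24 mm tall, at the left; origin at the centre of its underside. To be left alone.
- sanding_block: Cork sanding block lying at the right, 100 x 55 x 32 mm; origin at the centre of its underside. To be left alone.
Not all that is in view belongs to the job. Leave any yellow look-alike of the part that bears lid_band alone.

How it is judged:
By the outcome, as a careful person would: the job done as asked, in the order asked, and still so for the second after the job is handed in, while the arm keeps its last pose, push and grip.
It also fails if it takes over 48 s, if anything falls off the work surface, if the arm or the gripper's body presses on something with over 40 N, if the wrist force passes 120 N, or if a joint passes its speed limit or range.

ROBOT

A 7-joint arm with a two-finger parallel gripper is mounted at the origin on the work surface. World frame = base frame: x ahead of the robot, y to its left, z up, the work surface at z = 0. Lengths are in m, angles in rad, forces in N, time in s.
With the tool pointing down it reaches from about 0.425 to 0.875 m from the base axis. Payload 4.7 kg.
Tool frame: the origin (TCP) lies midway between the tips of the shut fingers; the grasp point (between the pads) lies 19 mm behind it; x points along the fingers, z is the direction in which the jaws open and shut, and the axes are right-handed (so a half turn about x gives the same grasp; the last joint's range is limited). The gripper opens to 87 mm and grips with 3 to 60 N. Pads are 19 mm wide; open, the fingers measure 117 mm over their backs; the gripper's body (75 mm by 190 mm) begins 51 mm behind the grasp point.
Start: joints at [1.219, 0.321, -0.07, 1.45, 0.023, 1.371, -0.057], TCP at [0.232, -0.607, 0.223] pointing down, gripper open.
Joint ranges: [-2.86, 2.86], [-0.3, 2.09], [-1.38, 1.24], [0.06, 2.45], [-1.56, 4.7], [0.09, 2.05], [-2.69, 2.69]. Speed limits (rad/s): [2.57, 2.57, 3.14, 3.14, 3.14, 3.14, 3.14].

INTERFACE

Orientations are given as a unit quaternion [w, x, y, z].
In Python, from station import robot gives the robot as it stands. Calls block until the motion is done:
- robot.move_ptp(position, orientation): joint-space move of the TCP to a pose.
- robot.movel(position, rot=None, velocity=0.15): straight line of the TCP; rot=None keeps the orientation; velocity is the mean speed in m/s.
- robot.goto_joints(angles): joint-space move.
- robot.ungrasp() and robot.close_gripper(): open the fingers fully, or close them until they stop; the grip force is fixed at half the most.
- robot.hold(seconds).
- robot.ik(position, orientation): joint angles nearest the present ones, or None.
- robot.capture(name): name is "side" or "top"; returns a dict with "img" (420x560x3 uint8, red, green, blue), "depth" (420x560 float32, m along the optical axis (not along the pixel's ray), 0 where there is no reading), "fov_y" (degrees; the focal length in pixels is half the picture's height over the tangent of half this angle, whatever the lens; pixels are square), "cx", "cy" (the principal point, pixels), "R" (3x3) and "t" (3): a world point X has camera coordinates R X + t. Camera axes: x right, y down, z forward; pixel columns grow to the right and rows downward; lengths in m; the calibration is good to about 2 mm. A picture is of the moment at which its call begins.
A pose or a line that the arm cannot do raises robot.IKError and nothing moves.
- robot.job_done(): hands the job in, once; it reports no verdict.
Readings, each from a call of its own:
- robot.get_time(): time.
- robot.get_joint_pos(): joint angles.
- robot.get_qd(): joint speeds.
- robot.get_effort(): joint torques, N m.
- robot.get_tool_pos(): TCP position.
- robot.get_ee_rot(): TCP orientation.
- robot.get_force(): force on the tool from outside, world axes, zero at the start.
- robot.get_ft_torque(): the same for the moment, N m.
- robot.get_finger_gap(): opening from 0.0 (shut) to 1.0 (fully open).
Only numpy, scipy, OpenCV 4.12 (cv2) and the standard library are available. Lean on these libraries where they do the work, as an engineer would, in place of code of your own. Each camera call takes 0.05 s, during which the arm holds its last target. There are 200 camera calls.

## Working session

There is one attempt and no reset: what is moved stays moved. The work goes in short steps, each a Python script; the robot and the scene stay as the last script left them, time stands still between calls to the robot, and variables do not carry over. Pictures are saved under pics/ and viewed, about 8 in all and at most 12, crops included, and the job is handed in when it is done.

```bash
mkdir -p pics; cat > h.py <<'E'
import numpy as np, cv2
from station import robot
def cap(name,fn=None):
    c=robot.capture(name)
    if fn: cv2.imwrite('pics/'+fn,c['img'][:,:,::-1])
    c['f']=210/np.tan(np.radians(c['fov_y'])/2); return c
def ray(c,u,v,z):
    d=c['R'].T@np.array([(u-c['cx'])/c['f'],(v-c['cy'])/c['f'],1]); o=-c['R'].T@c['t']
    return o+d*(z-o[2])/d[2]
def proj(c,X):
    p=c['R']@np.asarray(X)+c['t']; return c['f']*p[:2]/p[2]+[c['cx'],c['cy']]
def cloud(c):
    v,u=np.mgrid[:420,:560]; d=c['depth']
    P=np.stack([(u-c['cx'])/c['f']*d,(v-c['cy'])/c['f']*d,d],-1)
    W=(P-c['t'])@c['R']; W[d==0]=np.nan; return W
E
python3 - <<'E'
from h import *
for n in('top','side'):
    c=cap(n,n+'0.png'); np.savez(n+'0.npz',**c); print(n,c['fov_y'],c['cx'],c['cy'],-c['R'].T@c['t'],c['R'].round(3).tolist(),(c['depth']>0).mean())
print(robot.get_ee_rot(),robot.get_tool_pos(),robot.get_time())
E
```

```text
top 45.49996634147398 273.8391242489703 197.96699650340636 [0.46711533 0.00274735 1.32041781] [[0.008, -1.0, 0.002], [-0.993, -0.008, -0.114], [0.114, -0.001, -0.993]] 0.9959481292517007
side 55.62772817926846 276.33545748800617 214.25323444008674 [0.57869995 0.75380338 0.70497939] [[-0.998, -0.057, 0.012], [-0.045, 0.626, -0.779], [0.037, -0.778, -0.627]] 0.99578231292517
[ 0.58209285  0.40102134  0.58313161 -0.40038398] [ 0.23227879 -0.60655027  0.22157392] 0.1
```

View pics/top0.png

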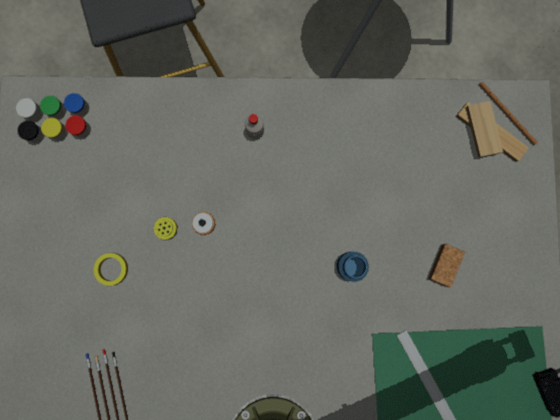

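View pics/side0.png

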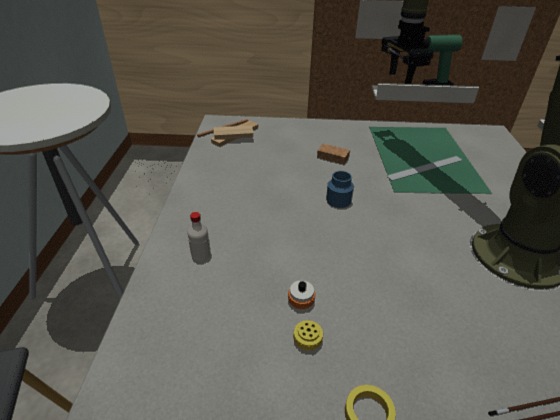

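Top view: lid set at (203,223), yellow look-alike at (165,228), blue jar at (352,266). In the side view these are at (302,293), (308,334) and (340,190). Next I measure them from both views.

```bash
cat >> h.py <<'E'
def fitc(P):
    P=P[:,:2]; m=P.mean(0); Q=P-m
    s=np.linalg.lstsq(np.c_[2*Q,np.ones(len(Q))],(Q**2).sum(1),rcond=None)[0]
    return m+s[:2], np.sqrt(s[2]+s[:2]@s[:2])
def band(W,ctr,r,z0,z1):
    return W[(np.hypot(W[...,0]-ctr[0],W[...,1]-ctr[1])<r)&(W[...,2]>z0)&(W[...,2]<z1)]
def mask_ctr(c,m,z):
    # centre of largest blob's hull (disc) cast on plane z via ellipse fit
    k=max(cv2.findContours(m.astype(np.uint8),0,1)[0],key=cv2.contourArea)
    pts=np.array([ray(c,u,v,z) for u,v in cv2.convexHull(k)[:,0]])
    return cv2.minEnclosingCircle(pts[:,:2].astype(np.float32)), fitc(pts)
E
python3 - <<'E'
from h import *
for n,lid,jar,yel in(('top',(203,223),(352,266),(165,228)),('side',(302,293),(340,190),(308,334))):
    c=dict(np.load(n+'0.npz')); W=cloud(c); L=ray(c,*lid,.045)[:2]; J=ray(c,*jar,.088 if n=='top' else .05)[:2]
    print(n,'rough lid',L,'jar',J,'yel',ray(c,*yel,.03)[:2])
    hsv=cv2.cvtColor(c['img'],cv2.COLOR_RGB2HSV).astype(int); vv,uu=np.mgrid[:420,:560]
    near=lambda p,r:np.hypot(uu-p[0],vv-p[1])<r
    w=near(lid,20)&(hsv[...,1]<60)&(hsv[...,2]>140)
    print(' white',w.sum(),mask_ctr(c,w,.042))
    k=near((lid[0],lid[1]-4),9)&(hsv[...,2]<70); print(' knob px',k.sum(),ray(c,uu[k].mean(),vv[k].mean(),.06 if n=='top' else .053))
    for o,h,nm in((L,(.036,.046),'shell'),(J,(.083,.094),'rim'),(J,(.07,.09),'neck'),(J,(.005,.05),'body')):
        B=band(W,o,.06,*h)
        if len(B)>5: print(' ',nm,len(B),np.median(B,0),'fit',fitc(B),'mid',(B.min(0)+B.max(0))/2,np.ptp(B,0))
    b=near(jar,28)&(hsv[...,0]>95)&(hsv[...,0]<125)&(hsv[...,1]>90); print(' blue',b.sum())
    im=cv2.resize(c['img'][jar[1]-35:jar[1]+35,jar[0]-35:jar[0]+35],(400,400),interpolation=2)
    im2=cv2.resize(c['img'][lid[1]-35:lid[1]+35,lid[0]-35:lid[0]+35],(400,400),interpolation=2)
    cv2.imwrite(f'pics/z_{n}.png',np.hstack([im,im2])[:,:,::-1])
E
python3 -c "
import cv2,numpy as np
a,b=cv2.imread('pics/z_top.png'),cv2.imread('pics/z_side.png')
cv2.imwrite('pics/z.png',cv2.resize(np.vstack([a,b]),(600,600)))"
```

```text
top rough lid [0.54786198 0.18135793] jar [ 0.44293515 -0.19056518] yel [0.53518135 0.2809676 ]
 white 249 (((0.5495083928108215, 0.18346068263053894), 0.025853397324681282), (array([0.54996232, 0.18417622]), np.float64(0.025014477054422554)))
 knob px 30 [0.54848219 0.18273602 0.06      ]
  shell 270 [0.55052726 0.18258697 0.04144924] fit (array([0.55061937, 0.18463654]), np.float64(0.01963565667280102)) mid [0.55066634 0.18448592 0.04104595] [0.05153149 0.05158039 0.00989044]
  rim 100 [ 0.43936504 -0.19799269  0.08716444] fit (array([ 0.44330574, -0.19803638]), np.float64(0.02618005129543222)) mid [ 0.44302479 -0.19777794  0.08803219] [0.05339204 0.05451918 0.01001314]
  neck 125 [ 0.44274108 -0.20002913  0.08540446] fit (array([ 0.44330737, -0.19757328]), np.float64(0.026105387658390947)) mid [ 0.44302479 -0.19789887  0.08040766] [0.05339204 0.05427732 0.01900857]
  body 251 [ 0.44390559 -0.20043489  0.00784892] fit (array([ 0.44510745, -0.18945717]), np.float64(0.03021592190970403)) mid [ 0.44401839 -0.18809706  0.02748507] [0.10867123 0.09929958 0.04493763]
 blue 715
side rough
[... 381 characters left out ...]
19975701934369323)) mid [0.54883498 0.18556298 0.04098968] [0.04984073 0.05334348 0.0099224 ]
  rim 94 [ 0.44104771 -0.19455204  0.08661574] fit (array([ 0.44100062, -0.19663048]), np.float64(0.026109394141416768)) mid [ 0.44149752 -0.19659941  0.08662494] [0.05393663 0.05713484 0.00723275]
  neck 227 [ 0.44124162 -0.19204896  0.08033265] fit (array([ 0.44098008, -0.19642334]), np.float64(0.026205261397801813)) mid [ 0.44071032 -0.19574356  0.07959907] [0.05551102 0.0592892  0.01918507]
  body 337 [ 0.44566762 -0.16606882  0.02832731] fit (array([ 0.44111533, -0.19728166]), np.float64(0.03687859248105516)) mid [ 0.44089032 -0.19514709  0.0274271 ] [0.07573393 0.07858509 0.04482064]
 blue 748
```

View pics/z.png

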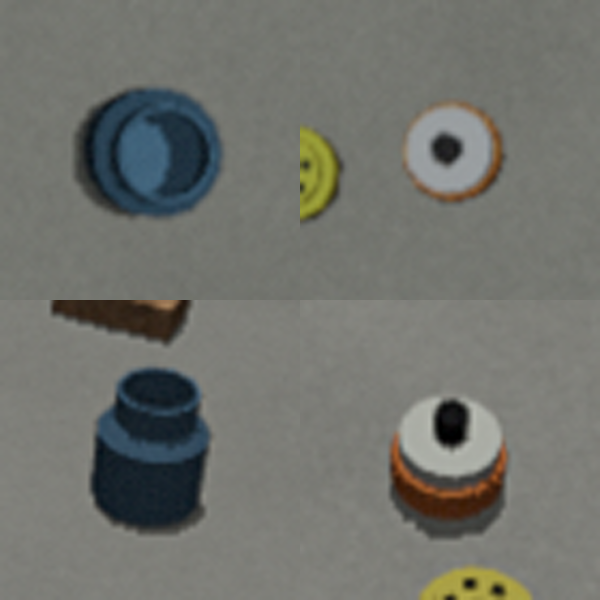

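```bash
cat >> h.py <<'E'
from scipy.spatial.transform import Rotation as Rr
def down(a):  # tool down, jaws opening along world angle a
    z=np.array([np.cos(a),np.sin(a),0]); x=np.array([0,0,-1.]); q=Rr.from_matrix(np.c_[x,np.cross(z,x),z]).as_quat()
    return [q[3],q[0],q[1],q[2]]
LID=np.array([.5492,.1845]); JAR=np.array([.4421,-.1972])
E
python3 - <<'E'
from h import *
print('now jaw',Rr.from_quat(np.roll(robot.get_ee_rot(),-1)).as_matrix().round(2).tolist())
for a in(0,np.pi):
    for p in((*LID,.22),(*LID,.006),(*JAR,.2),(*JAR,.084),(*JAR,.23)):
        j=robot.ik(p,down(a)); print(round(a,1),p,None if j is None else np.round(j,2))
E
```

```text
now jaw [[-0.0, 0.93, 0.36], [0.0, 0.36, -0.93], [-1.0, -0.0, -0.0]]
0 (np.float64(0.5492), np.float64(0.1845), 0.22) [-0.01  0.2  -0.41  1.62  0.08  1.34 -0.43]
0 (np.float64(0.5492), np.float64(0.1845), 0.006) [ 0.38  0.56 -0.93  1.82  0.52  1.03 -0.76]
0 (np.float64(0.4421), np.float64(-0.1972), 0.2) [ 0.9   0.   -0.53  1.86  0.    1.28  0.37]
0 (np.float64(0.4421), np.float64(-0.1972), 0.084) [ 0.86  0.12 -0.52  2.    0.07  1.04  0.31]
0 (np.float64(0.4421), np.float64(-0.1972), 0.23) [ 0.91 -0.02 -0.53  1.82 -0.01  1.34  0.38]
3.1 (np.float64(0.5492), np.float64(0.1845), 0.22) [ 0.58  0.38 -1.18  1.61  0.36  1.39  2.5 ]
3.1 (np.float64(0.5492), np.float64(0.1845), 0.006) [ 0.54  0.72 -1.18  1.82  0.74  1.13  2.24]
3.1 (np.float64(0.4421), np.float64(-0.1972), 0.2) None
3.1 (np.float64(0.4421), np.float64(-0.1972), 0.084) [-0.63  0.13  1.07  2.05 -0.14  1.04 -2.64]
3.1 (np.float64(0.4421), np.float64(-0.1972), 0.23) None
```

```bash
python3 - <<'E'
from h import *
robot.move_ptp([*LID,.2],down(0)); print(robot.get_time())
robot.movel([*LID,.05],velocity=.12); f0=np.array(robot.get_force())
robot.movel([*LID,.006],velocity=.05)
print(robot.get_time(),robot.get_tool_pos(),f0,robot.get_force())
cap('side','s1.png')
robot.close_gripper(); print(robot.get_finger_gap(),robot.get_finger_gap()*87,robot.get_force(),robot.get_time())
cap('side','s2.png'); 
a,b=[cv2.imread(f'pics/s{i}.png')[200:400,200:400] for i in(1,2)]
cv2.imwrite('pics/s12.png',cv2.resize(np.hstack([a,b]),(800,400)))
E
```

```text
3.0917
5.525 [0.5495046  0.18466571 0.00631179] [ 0.03453223 -0.21010449 -0.54910938] [-0.83980511 -0.00419586  0.73337972]
0.6576541588164494 57.2159118170311 [-0.79002678 -0.25121456  0.33936797] 6.2
```

View pics/s12.png

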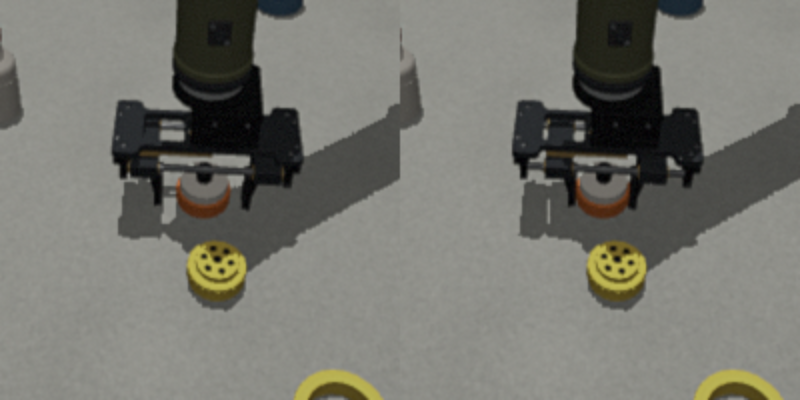

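Left: open fingers straddle the set (orange band at ~(205,205) of the crop). Right: the fingers have closed on the orange band with the cap still nested, and the yellow look-alike is untouched. Now I lift, carry it over the jar and look.

```bash
python3 - <<'E'
from h import *
p=robot.get_tool_pos()
robot.movel([p[0],p[1],.15],velocity=.1); print(robot.get_time(),robot.get_finger_gap(),robot.get_force())
robot.movel([*JAR,.15],velocity=.13)
robot.movel([*JAR,.115],velocity=.08); robot.hold(.3)
T=robot.get_tool_pos(); print(robot.get_time(),T,robot.get_ee_rot(),robot.get_finger_gap(),robot.get_force())
for n in('side','top'):
    c=cap(n,n+'3.png'); np.savez(n+'3.npz',**c)
    u,v=proj(c,[T[0],T[1],T[2]]).astype(int); im=c['img'][max(v-60,0):v+60,u-70:u+70]; print(n,u,v)
    cv2.imwrite(f'pics/{n}3z.png',cv2.resize(im,None,fx=5,fy=5,interpolation=2)[:,:,::-1])
E
```

```text
7.8417 0.6588864256977109 [ 0.66771108  0.66425863 -2.32012822]
11.925 [ 0.44238922 -0.19739416  0.1154222 ] [ 7.07355259e-01 -1.52976142e-04  7.06858161e-01 -2.30944603e-04] 0.6575630907915031 [-0.63965156  0.07450177 -2.10357551]
side 342 167
top 356 266
```

View pics/side3z.png

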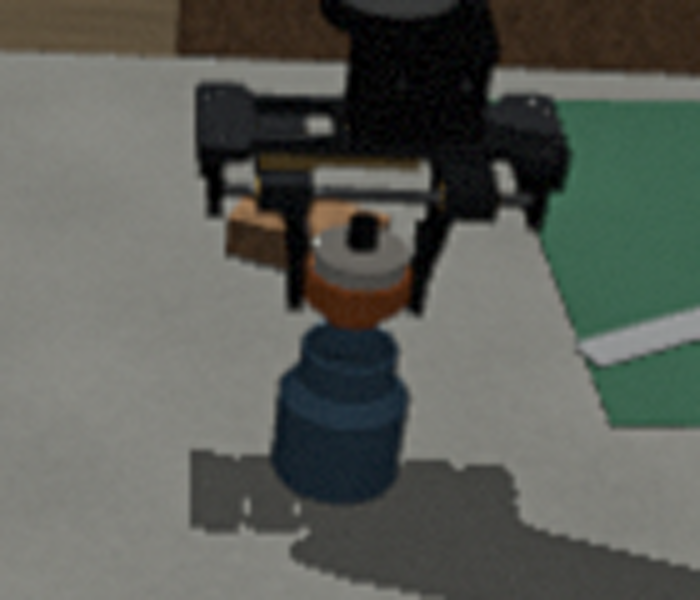

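Held set is level above the jar, band centre ~(358,290) of the crop over the neck ~(350,345). I compare the lid and jar axes within this same view.

```bash
python3 - <<'E'
from h import *
from scipy.optimize import least_squares
c=dict(np.load('side3.npz')); W=cloud(c); hsv=cv2.cvtColor(c['img'],cv2.COLOR_RGB2HSV).astype(int)
o=(hsv[...,0]<15)&(hsv[...,1]>150)&(hsv[...,2]>50); b=(hsv[...,0]>95)&(hsv[...,0]<118)&(hsv[...,1]>90)
ker=np.ones((2,2),np.uint8)
def fr(P,r,w='' ):
    s=least_squares(lambda q:np.hypot(P[:,0]-q[0],P[:,1]-q[1])-r,P[:,:2].mean(0)-[0,.02],loss='soft_l1',f_scale=.001)
    return s.x.round(4),len(P),np.sqrt(np.mean(s.fun**2)).round(4)
def sel(m,z0,z1,y0=-.3): return W[m&(W[...,2]>z0)&(W[...,2]<z1)&(np.hypot(W[...,0]-.442,W[...,1]+.197)<.05)]
print('band',fr(sel(o,.121,.138),.029))
print('jar body',fr(sel(b,.01,.052),.038),'neck',fr(sel(b,.068,.082)[lambda:0] if 0 else sel(b&(W[...,1]>-.19),.069,.085),.028))
# silhouette centres: pixel mid-column per row for band and jar, cast to the axis plane
def mids(m,z0,z1,zc,r):
    out=[]
    mm=m&(W[...,2]>z0)&(W[...,2]<z1)&(np.hypot(W[...,0]-.442,W[...,1]+.197)<.06)
    P=W[mm]; return ((P[:,0].min()+P[:,0].max())/2).round(4),np.ptp(P[:,0]).round(4)
print(mids(o,.121,.138,0,0),mids(b,.01,.05,0,0),mids(b,.07,.086,0,0))
# all cap white
w=(hsv[...,1]<60)&(hsv[...,2]>90); P=sel(w,.145,.157); print('cap',len(P),fitc(P) if len(P)>5 else '',(P.min(0)+P.max(0))/2)
E
```

```text
band (array([ 0.4423, -0.1971]), 101, np.float64(0.0015))
jar body (array([ 0.4406, -0.1985]), 287, np.float64(0.0015)) neck (array([ 0.4408, -0.1987]), 82, np.float64(0.0012))
(np.float64(0.4431), np.float64(0.0552)) (np.float64(0.4432), np.float64(0.0673)) (np.float64(0.4421), np.float64(0.0511))
cap 101 (array([ 0.44104444, -0.19671834]), np.float64(0.019723477057357632)) [ 0.43433837 -0.19500521  0.15117437]
```

```bash
python3 - <<'E'
from h import *
x,y=.4411,-.1983
robot.movel([x,y,.100],velocity=.04); robot.hold(.2); f0=np.array(robot.get_force()); m0=np.array(robot.get_ft_torque())
print(robot.get_time(),robot.get_tool_pos(),f0)
z=.100
while z>.0835:
    z-=.001; robot.movel([x,y,z],velocity=.012); f=np.array(robot.get_force())-f0; m=np.array(robot.get_ft_torque())-m0
    print(round(z,4),robot.get_tool_pos().round(4) if hasattr(robot.get_tool_pos(),'round') else robot.get_tool_pos(),f.round(2),m.round(2))
    if f[2]>4 or np.hypot(*f[:2])>4: break
print(robot.get_time(),robot.get_finger_gap())
E
```

```text
12.75 [ 0.44130531 -0.19834996  0.10020707] [ 0.13760689  0.54911318 -1.48244203]
0.099 [ 0.4411 -0.1983  0.099 ] [ 0.42 -0.38  0.43] [-0.02 -0.03 -0.03]
0.098 [ 0.441  -0.1983  0.0979] [ 0.23 -1.05 -0.49] [-0.01 -0.01 -0.03]
0.097 [ 0.441  -0.1982  0.0969] [ 0.27 -0.    0.29] [ 0.03  0.07 -0.03]
0.096 [ 0.441  -0.1983  0.0959] [-0.54 -0.85  0.17] [ 0.01 -0.01 -0.01]
0.095 [ 0.441  -0.1983  0.0949] [ 0.19 -1.37 -0.53] [0.04 0.01 0.  ]
0.094 [ 0.441  -0.1983  0.0939] [ 0.03 -0.94 -0.11] [ 0.04  0.03 -0.03]
0.093 [ 0.441  -0.1982  0.0929] [ 0.09 -0.95 -0.09] [-0.    0.    0.02]
0.092 [ 0.441  -0.1983  0.0919] [-0.03 -0.38 -0.44] [ 0.04  0.03 -0.02]
0.091 [ 0.4411 -0.1983  0.0909] [-0.29 -0.44  0.19] [ 0.06 -0.05  0.03]
0.09 [ 0.441  -0.1983  0.0899] [-0.43 -0.58 -0.62] [ 0.02 -0.01 -0.  ]
0.089 [ 0.441  -0.1983  0.0889] [-0.47  0.23  0.48] [ 0.01 -0.08 -0.02]
0.088 [ 0.441  -0.1983  0.0879] [-0.02 -0.19 -0.58] [ 0.01  0.02 -0.  ]
0.087 [ 0.441  -0.1983  0.0869] [-0.8  -1.04 -0.31] [ 0.05 -0.    0.01]
0.086 [ 0.441  -0.1983  0.0859] [-0.44 -0.36 -0.73] [ 0.    0.   -0.04]
0.085 [ 0.441  -0.1983  0.0849] [-0.   -1.11 -0.64] [ 0.   -0.04 -0.01]
0.084 [ 0.4412 -0.1983  0.084 ] [-0.14 -0.44 -0.45] [-0.03 -0.02  0.02]
0.083 [ 0.4412 -0.1983  0.084 ] [-3.49  0.81  7.48] [ 0.3   0.61 -0.06]
17.0 0.6614619457219348
```

Seated: free insertion, then contact at TCP z 0.084 (0.0843 expected for home). Now I release, rise straight up and look.

```bash
python3 - <<'E'
from h import *
x,y=.4411,-.1983
robot.movel([x,y,.084],velocity=.012); print(robot.get_force())
robot.ungrasp(); robot.hold(.2); print(robot.get_time(),robot.get_finger_gap(),robot.get_force())
robot.movel([x,y,.15],velocity=.08); robot.hold(.2)
print(robot.get_time(),robot.get_tool_pos())
c=cap('side','side4.png'); np.savez('side4.npz',**c); t=cap('top'); np.savez('top4.npz',**t)
W=cloud(c); hsv=cv2.cvtColor(c['img'],cv2.COLOR_RGB2HSV).astype(int)
N=np.hypot(W[...,0]-x,W[...,1]-y)<.05
w=N&(hsv[...,1]<60)&(hsv[...,2]>90)&(W[...,2]>.105)&(W[...,2]<.125)
print('cap mask',w.sum(),mask_ctr(c,w,.120), np.nanmedian(W[w][:,2]))
k=N&(hsv[...,2]<60)&(W[...,2]>.121)&(W[...,2]<.137); P=W[k]; print('knob',len(P),P.mean(0),np.ptp(P,axis=0),(P.max(0)+P.min(0))/2)
vv,uu=np.where(k); print(ray(c,uu.mean(),vv.mean(),.132))
o=N&(hsv[...,0]<15)&(hsv[...,1]>150)&(W[...,2]>.09)&(W[...,2]<.12); P=W[o]; print('band z',np.percentile(P[:,2],[2,50,98]))
u,v=proj(c,[x,y,.12]).astype(int)
cv2.imwrite('pics/side4z.png',cv2.resize(c['img'][v-50:v+50,u-60:u+60],None,fx=6,fy=6,interpolation=2)[:,:,::-1])
E
```

```text
[-0.42258135 -0.24197841 -0.16167956]
18.2583 1.0002821858051205 [-0.20463046 -0.06100214  0.7266296 ]
19.4333 [ 0.44077688 -0.19811427  0.14945782]
cap mask 100 (((0.4428021311759949, -0.19687481224536896), 0.027111878618597984), (array([ 0.44190574, -0.19743101]), np.float64(0.025360962436689))) 0.11999425700311428
knob 31 [ 0.44157119 -0.19192601  0.13054943] [0.01635499 0.02086627 0.01404829] [ 0.44172644 -0.19619232  0.12994488]
[ 0.44191237 -0.18954614  0.132     ]
band z [0.09137661 0.10158013 0.10886111]
```

View pics/side4z.png

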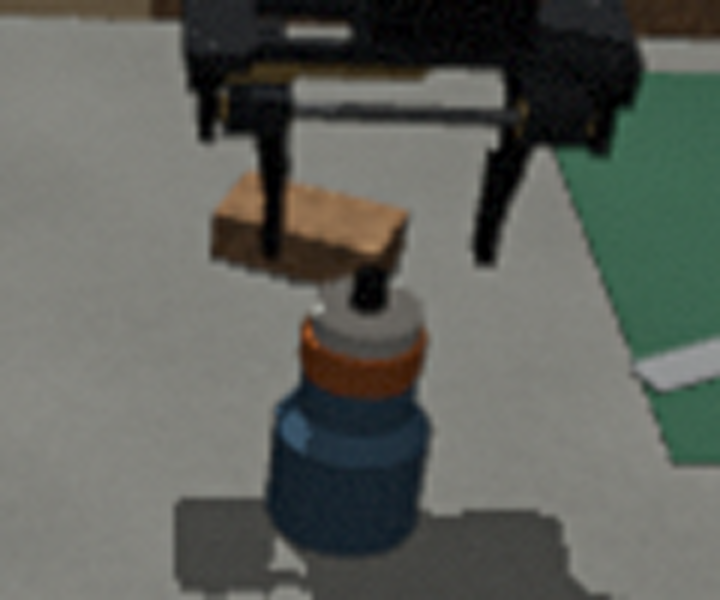

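Set is seated, band at (365,355) of the crop sitting directly on the neck, cap nested, jaws clear. Now the knob: the tips stop 2.5 mm above the cap's flat top.

```bash
python3 - <<'E'
from h import *
x,y=.4418,-.1975
robot.movel([x,y,.150],velocity=.05)
robot.movel([x,y,.1225],velocity=.05); robot.hold(.2); print(robot.get_tool_pos(),robot.get_force())
robot.close_gripper(); robot.hold(.2); T=robot.get_tool_pos(); print(robot.get_time(),T,robot.get_finger_gap()*87,robot.get_force())
c=cap('side'); u,v=proj(c,[x,y,.12]).astype(int); a=c['img'][v-50:v+50,u-60:u+60]
robot.movel([x,y,.1425],velocity=.03); robot.hold(.1); print(robot.get_time(),robot.get_finger_gap()*87,robot.get_force())
c=cap('side'); b=c['img'][v-50:v+50,u-60:u+60]
cv2.imwrite('pics/k5.png',cv2.resize(np.hstack([a,b]),(800,333),interpolation=2)[:,:,::-1])
E
```

```text
[ 0.44205987 -0.19762037  0.1228352 ] [ 0.64615914 -0.07732009  0.77353889]
22.0167 [ 0.44177362 -0.1974961   0.1224987 ] 17.35269091670567 [ 0.46754889 -0.24628804  0.41246166]
22.9833 16.91207539785046 [ 0.18247342 -0.56817437 -1.14658715]
```

View pics/k5.png

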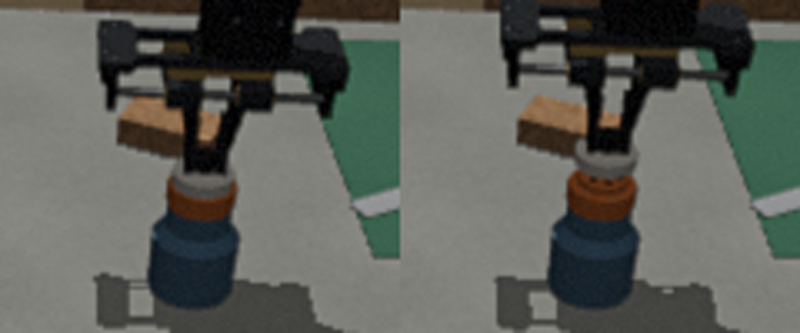

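Left: fingers on the knob. Right: cap off and level, brush lid seated with its holes visible. I lift the rest of the way.

```bash
python3 - <<'E'
from h import *
x,y=.4418,-.1975
robot.movel([x,y,.2265],velocity=.05); robot.hold(.5)
print(robot.get_time(),robot.get_tool_pos(),robot.get_finger_gap()*87,robot.get_force())
c=cap('side','side6.png'); W=cloud(c); hsv=cv2.cvtColor(c['img'],cv2.COLOR_RGB2HSV).astype(int)
N=np.hypot(W[...,0]-x,W[...,1]-y)<.05
o=W[N&(hsv[...,0]<15)&(hsv[...,1]>150)&(W[...,2]>.09)]; print('lid',(o.min(0)+o.max(0))/2,o[:,2].max(),'neck top expected .116')
w=W[N&(hsv[...,1]<60)&(hsv[...,2]>90)&(W[...,2]>.17)]; print('cap',len(w),np.percentile(w[:,2],[2,50,98]))
b=W[N&(hsv[...,0]>95)&(hsv[...,0]<118)&(hsv[...,1]>90)&(W[...,2]>.01)&(W[...,2]<.052)]
from scipy.optimize import least_squares
print('jar',least_squares(lambda q:np.hypot(b[:,0]-q[0],b[:,1]-q[1])-.038,[x,y],loss='soft_l1',f_scale=.001).x)
E
```

```text
25.3667 [ 0.44180653 -0.19748514  0.22651738] 16.695991370282382 [-0.09254487  0.29277198 -0.18695399]
lid [ 0.43936817 -0.190021    0.24851998] 0.4064167624317421 neck top expected .116
cap 77 [0.21217121 0.22369845 0.22548321]
jar [ 0.44092017 -0.19873721]
```

View pics/side6.png

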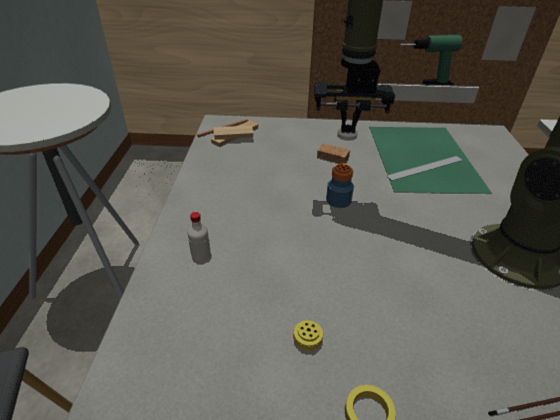

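The cap hangs level at (347,134) and the brush lid is seated on the jar at (341,175). Everything else is where it was. Handing in.

```bash
python3 - <<'E'
from h import *
print(robot.get_finger_gap()*87,robot.get_time()); robot.job_done()
E
```

```text
17.136862514664646 25.4167
the job is handed in; nothing more can be done
```

I gripped the lid set by its orange band and lowered it onto the jar until the brush lid was home, then let go. I then took the cap by its knob, lifted it straight up 104 mm, and handed in at 25.4 s while still holding it there.

**Seating:** the plug went in without resistance. Contact came at tool height 84.0 mm, against 84.3 mm expected for fully home.

**Cap:** the camera put the cap's top at about 224 mm, as expected if it had not slipped in the grip. It looked level.

**Brush lid and jar:** the last picture shows the brush lid seated with its holes visible. The jar's position in the side view differed by about 0.4 mm from before the placing, which is within measuring noise.

**Other things:** the glue, tape, sanding block and yellow look-alike looked unmoved, judged by eye only.

**Checks that failed or disagreed:**
- **Lid height:** the final colour-mask reading failed because the mask picked up other orange-brown pixels. Seating rests on the contact height and the pictures.
- **Camera views:** the first side and top views disagreed by 1–2 mm. I used a side-view comparison of the held lid against the jar instead.
- **Wrist force:** the readings wander by about ±0.7 N, so the last one (−0.2 N) does not confirm the cap's weight. The finger gap, 16.7–17.4 mm on the 18 mm knob, and the picture do show it is held.

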